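# Load the inspection carousel and index it

### The job

Set the loose brass bushing from the bench upright on the floor of the empty carousel pocket that stands at the red loading mark, setting it down rather than dropping it, and let go. Then turn the carousel one click clockwise as seen from above (the black bar is its handle), so that the next empty pocket comes to the red mark, and let go.

Things in the scene. Friction and masses are not known exactly. Their poses are not given: they have to be found in the camera images.
- bushing_mid (a point): Centre of the loose brass bushing: upright sleeve 30 mm in diameter, 52 mm tall, dark bore on top, foot flange 36 mm wide and 8 mm thick; 0.13 to 0.24 kg. It stands flange down on the green bench, this point 26 mm up; z is its axis. Grip its sides above the flange, any yaw. A steel spacer, blue roller and black loupe stand near, 80 mm or more centre to centre: not wanted.
- pocket (a point): Centre of the floor of the pocket to load, 36 mm over the bench; turns with the wheel. A slate-blue round dish, 56 mm inside, 64 outside, rim 12 mm over the floor; one of six, 85 mm from the axis of a 256 mm disc. At the start it is at the red block on the foot. The next two clockwise hold fixed brass bushings, tops 52 mm over the floor. z up, x from pocket to axis, y tangent.
- bar_grip (a point): On the wheel's vertical axis, the point to grip the black bar that turns the wheel, 75 mm over the bench, 10 mm below the bar's top. The bar is 56 mm long (this point's x, level), 14 mm thick (y), 45 mm tall, and turns with the wheel; z up. x points from the pocket to the axis.
- wheel (a joint): Turn of the wheel, rad: 0 at the start, grows clockwise from above; one click clockwise is 1.047. Detents hold it at -1.047, 0, 1.047 and 2.094; stops lie just beyond the first and last. Passing from 0 to 1.047 takes about 0.1 N m; beyond half-way it draws itself into the next detent.
Things that resemble listed ones, but are neither listed nor needed, are in the scene too. What is shaped like the part that bears bushing_mid but purple is not meant.

How it is judged:
By the outcome, as a careful person would: the job done as asked, in the order asked, and still so for the second after the job is handed in, with the robot touching nothing.
It also fails if it takes over 45 s, if anything falls off the work surface, if the arm or the gripper's body presses on something with over 40 N, if the wrist force passes 120 N, or if a joint passes its speed limit or range.

### The arm

A 6-joint arm with a two-finger parallel gripper is mounted at the origin on the work surface. World frame = base frame: x ahead of the robot, y to its left, z up, the work surface at z = 0. Lengths are in mm, angles in rad, forces in N, time in s.
With the tool pointing down it reaches from about 275 to 825 mm from the base axis. Payload 5.2 kg.
Tool frame: the origin (TCP) lies at the very end of the fingers, on their centre line; the grasp point (between the pads) lies 19 mm behind it; z points along the fingers, y is the direction in which the jaws open and shut (so a half turn about z gives the same grasp; the last joint's range is limited). The gripper opens to 93 mm and grips with 3 to 60 N. Pads are 15 mm wide; open, the fingers measure 128 mm over their backs; the gripper's body (75 mm by 188 mm) begins 65 mm behind the grasp point.
Start: joints at [1.104, 0.259, 1.535, -0, 1.348, -0.203], TCP at [143.39, 530.984, 218.653] pointing down, gripper open.
Joint ranges: [-3.14, 3.14], [-0.91, 2.08], [0.19, 2.58], [-1.22, 4.36], [0.22, 2.71], [-3.12, 3.12]. Speed limits (rad/s): [2.57, 2.57, 3.14, 3.14, 3.14, 3.14].

### API

Orientations are given as [roll, pitch, yaw] about the fixed x, y, z axes, in that order (R = Rz(yaw) Ry(pitch) Rx(roll)).
In Python, from bench import robot gives the robot as it stands. The module is installed in compiled form; this text tells all that it offers. Calls block until the motion is done:
- robot.move_ptp(position, orientation): joint-space move of the TCP to a pose.
- robot.move_linear(position, ori=None, speed=150, f_stop=None): straight line of the TCP; ori=None keeps the orientation; speed is the mean speed in mm/s. With f_stop (N) it stops when the force on the tool has changed by that much, and returns True; else False.
- robot.move_j(angles): joint-space move.
- robot.move_gripper(opening): opening from 0.0 (shut) to 1.0 (fully open); the grip force is fixed at half the most; returns when the fingers have stopped.
- robot.sleep(seconds).
- robot.inverse_kinematics(position, orientation): joint angles nearest the present ones, or None.
- robot.get_image(name): name is "scene" or "top" or "wrist"; returns a dict with "img" (420x560x3 uint8, blue, green, red), "fovy" (degrees; the focal length in pixels is half the picture's height over the tangent of half this angle, whatever the lens; pixels are square), "cx", "cy" (the principal point, pixels), "k1" (the pictures are not rectified: a ray, as slopes to the right and down, at radius r is drawn at 1 + k1 r^2 times it, then the intrinsics apply), "eye" and "orientation" of the camera in the world. Camera axes: x right, y down, z forward; pixel columns grow to the right and rows downward; lengths in mm; the calibration is good to about 2 mm. A picture is of the moment at which its call begins. There is no depth.
A pose or a line that the arm cannot do raises robot.MotionError and nothing moves.
- robot.hand_in(): hands the job in, once; it reports no verdict.
Readings, each from a call of its own:
- robot.current_t(): time.
- robot.current_qpos(): joint angles.
- robot.current_joint_vel(): joint speeds.
- robot.current_joint_efforts(): joint torques, N m.
- robot.current_tcp_pos(): TCP position.
- robot.current_eef_rot(): TCP orientation.
- robot.current_contact_force(): force on the tool from outside, world axes, zero at the start.
- robot.current_ft_torque(): the same for the moment, N m.
- robot.current_gripper_width(): opening from 0.0 (shut) to 1.0 (fully open).
Only numpy, scipy, OpenCV 4.12 (cv2) and the standard library are available. Lean on these libraries where they do the work, as an engineer would, in place of code of your own. Each camera call takes 0.05 s, during which the arm holds its last target. There are 200 camera calls.

## Working session

There is one attempt and no reset: what is moved stays moved. The work goes in short steps, each a Python script; the robot and the scene stay as the last script left them, time stands still between calls to the robot, and variables do not carry over. Pictures are saved under pics/ and viewed, about 8 in all and at most 12, crops included, and the job is handed in when it is done.

```bash
mkdir -p pics
cat > h.py <<'E'
import numpy as np, cv2
from bench import robot
from scipy.spatial.transform import Rotation as R
def K(d):
    f=210/np.tan(np.radians(d["fovy"])/2); return np.array([[f,0,d["cx"]],[0,f,d["cy"]],[0,0,1.]])
def dist(d): return np.array([d["k1"],0,0,0,0.])
def rot(d): return R.from_euler('xyz',d["orientation"]).as_matrix()
def plane(d,uv,z):
    n=cv2.undistortPoints(np.array(uv,float).reshape(-1,1,2),K(d),dist(d))[:,0]
    r=np.c_[n,np.ones(len(n))]@rot(d).T; e=np.array(d["eye"]); s=(z-e[2])/r[:,2]
    return e+s[:,None]*r
def proj(d,P):
    M=rot(d); t=-M.T@np.array(d["eye"])
    return cv2.projectPoints(np.array(P,float).reshape(-1,1,3),cv2.Rodrigues(M.T)[0],t,K(d),dist(d))[0][:,0]
E
python3 - <<'E'
from h import *
import pickle
for n in("scene","top"):
    d=robot.get_image(n);pickle.dump(d,open(n+".pkl","wb"));cv2.imwrite(f"pics/{n}0.png",cv2.resize(d["img"],(784,588),interpolation=cv2.INTER_CUBIC))
    print(n,d["eye"],d["orientation"],d["fovy"],d["k1"])
print(robot.current_t(),robot.current_eef_rot())
E
```

```text
scene [1184.17158621   53.43120219  618.34976862] [-2.26225185 -0.00334768  1.78242542] 53.90988922262224 -0.0341107211422102
top [ 442.34204996  -83.30004355 1053.43331098] [-3.03420964 -0.02335976 -1.56389767] 44.28026939896387 0.040991044883564
0.1 [-3.14003195e+00 -2.95660544e-04  2.87783528e+00]
```

View pics/scene0.png

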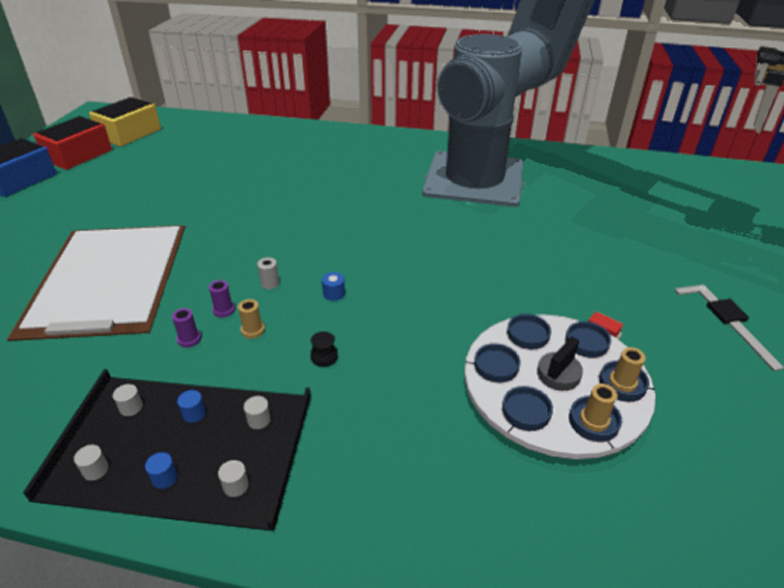

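View pics/top0.png

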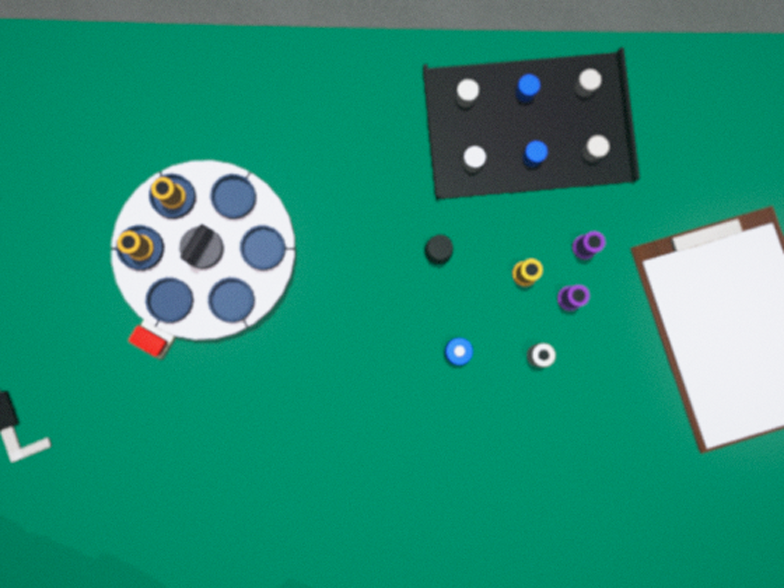

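The loose brass bushing is at scene (251,318) and top (528,271) in the enlarged pixels. The other look-alikes are two purple ones (top (590,243) and (574,297), wrong colour), a steel spacer at (542,355), and two brass ones fixed in the wheel at (140,247) and (172,195). The pocket at the red block is at top (170,300). Next I measure these positions.

```bash
cat > m.py <<'E'
from h import *
import pickle
T=pickle.load(open("top.pkl","rb"));S=pickle.load(open("scene.pkl","rb"))
def cont(d,lo,hi,a0,a1):
    m=cv2.inRange(cv2.cvtColor(d["img"],cv2.COLOR_BGR2HSV),lo,hi)
    return [c for c in cv2.findContours(m,cv2.RETR_EXTERNAL,cv2.CHAIN_APPROX_NONE)[0] if a0<cv2.contourArea(c)<a1]
if __name__=="__main__":
  P=[]
  for c in cont(T,(100,60,30),(118,190,170),200,2000):
    (u,v),ax,_=cv2.fitEllipse(c); p=plane(T,[(u,v)],48)[0]; 
    q=plane(T,c.reshape(-1,2),48); (_,r)=cv2.minEnclosingCircle(q[:,:2].astype(np.float32))
    print("dish px",np.round((u*1.4,v*1.4)),"world",p.round(1),"r",round(r,1),"area",cv2.contourArea(c)); P.append(p)
  for n,d in(("top",T),("scene",S)):
   for c in cont(d,(12,110,50),(28,255,255),15,2000):
    x,y,w,h=cv2.boundingRect(c); print(n,"brass",x*1.4,y*1.4,w*1.4,h*1.4)
    m=np.zeros(d["img"].shape[:2],np.uint8); cv2.drawContours(m,[c],-1,255,-1)
    dk=((d["img"].max(2)<75)&(m>0)); vv,uu=np.nonzero(dk)
    if len(uu): print("   bore n",len(uu),plane(d,[(uu.mean(),vv.mean())],52)[0].round(1),plane(d,[(uu.mean(),vv.mean())],88)[0].round(1))
  for c in cont(T,(0,0,170),(179,50,255),5000,30000):
    e=cv2.fitEllipse(cv2.convexHull(c)); print("disc",plane(T,[e[0]],40)[0].round(1),np.array(e[1])*1.4)
  t=T["img"][105:255,70:225]; b=T["img"][160:245,300:430]
  cv2.imwrite("pics/crop1.png",np.hstack([cv2.resize(t,(400,388),interpolation=cv2.INTER_CUBIC),cv2.resize(b,(400,388),interpolation=cv2.INTER_CUBIC)]))
E
python3 m.py
```

```text
dish px [230. 299.] world [529.  126.3  48. ] r 30.9 area 744.0
dish px [168. 299.] world [528.  211.2  48. ] r 31.2 area 768.5
dish px [262. 247.] world [602.9  84.8  48. ] r 31.1 area 726.0
dish px [139. 247.] world [601.3 254.9  48. ] r 31.4 area 291.0
dish px [232. 196.] world [675.4 128.   48. ] r 31.3 area 723.5
dish px [171. 195.] world [675. 213.  48.] r 31.2 area 279.5
dish px [535. 153.] world [ 742.9 -300.1   48. ] r 22.8 area 303.5
dish px [527.  87.] world [ 839.6 -290.    48. ] r 24.8 area 315.5
top brass 512.4 259.0 29.4 26.599999999999998
   bore n 34 [ 574.2 -290.5   52. ] [ 569.4 -283.    88. ]
top brass 117.6 230.99999999999997 35.0 29.4
   bore n 43 [607.4 268.4  52. ] [601.5 255.8  88. ]
top brass 151.2 176.39999999999998 33.599999999999994 32.199999999999996
   bore n 41 [684.4 225.   52. ] [675.7 213.9  88. ]
scene brass 581.0 383.59999999999997 36.4 47.599999999999994
   bore n 59 [641.6 225.   52. ] [676.1 214.1  88. ]
scene brass 610.4 348.59999999999997 33.599999999999994 43.4
   bore n 43 [561.7 270.8  52. ] [601.3 257.   88. ]
scene brass 239.39999999999998 301.0 25.2 36.4
   bore n 27 [ 575.5 -291.1   52. ] [ 614.1 -269.2   88. ]
scene brass 89.6 103.6 71.39999999999999 42.0
   bore n 9 [ -51.2 -922.9   52. ] [  27.3 -860.8   88. ]
scene brass 768.5999999999999 64.39999999999999 15.399999999999999 7.0
   bore n 2 [-888.7  890.9   52. ] [-757.   837.6   88. ]
disc [ 493.3 -571.9   40. ] [177.56250458 229.83385315]
disc [597.2 170.6  40. ] [178.21067963 187.09123535]
```

View pics/crop1.png

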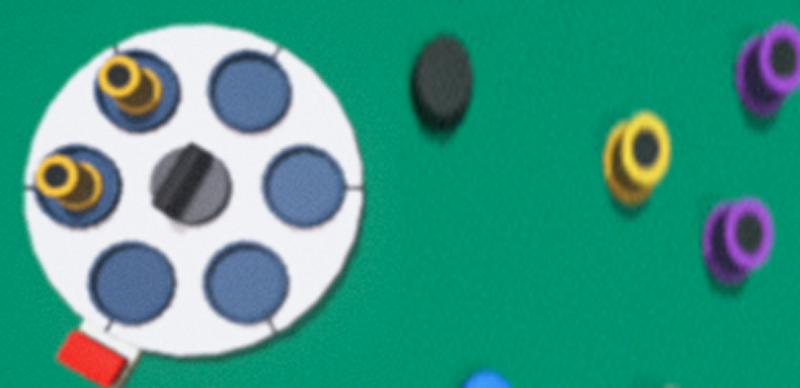

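The crop confirms it: brass-yellow loose bushing, purple ones to its right, and the pocket at the red block directly clockwise-before the two filled ones. The six dishes give axis (601.9,169.7), radius 84.8 against 85 and phase 150.4°. The bushing is at (574.8,-290.8), and the two views agree within 1.5 mm. I move above it and check with the wrist camera.

Run:
```python
from h import *
import pickle
o=[np.pi,0,np.pi/2]
robot.move_ptp([574.8,-290.8,180],o); robot.move_gripper(0.7)
d=robot.get_image("wrist"); pickle.dump(d,open("w1.pkl","wb"))
im=d["img"].copy()
p=proj(d,[[574.8,-290.8,52]])[0]; print("expected px",p,d["eye"],robot.current_t(),robot.current_qpos())
m=cv2.inRange(cv2.cvtColor(im,cv2.COLOR_BGR2HSV),(12,110,50),(28,255,255))
for c in cv2.findContours(m,cv2.RETR_EXTERNAL,cv2.CHAIN_APPROX_NONE)[0]:
    if cv2.contourArea(c)<200: continue
    k=np.zeros_like(m);cv2.drawContours(k,[c],-1,255,-1);vv,uu=np.nonzero((im.max(2)<80)&(k>0))
    print(cv2.boundingRect(c),len(uu),uu.mean() if len(uu) else 0,vv.mean() if len(vv) else 0, plane(d,[(uu.mean(),vv.mean())],52)[0] if len(uu) else '')
cv2.drawMarker(im,tuple(int(x) for x in p),(0,0,255),0,12)
cv2.imwrite("pics/w1.png",im)
```

```text
expected px [279.06851837 203.53031594] [ 573.12888789 -208.45646244  345.54081205] 4.0667 [-6.41309622e-01  4.52289823e-01  1.34802108e+00  2.55343503e-05
  1.34131229e+00 -6.41205524e-01]
(185, 386, 373, 34) 90 478.96666666666664 408.0111111111111 [ 823.97111491 -554.02285901   52.        ]
(395, 313, 28, 63) 64 410.046875 342.859375 [ 722.67149397 -453.33868085   52.        ]
(132, 313, 27, 63) 69 143.02898550724638 344.30434782608694 [ 421.60369836 -455.8400817    52.        ]
(261, 179, 33, 42) 232 277.1594827586207 206.26293103448276 [ 572.97124336 -293.5294122    52.        ]
```

View pics/w1.png

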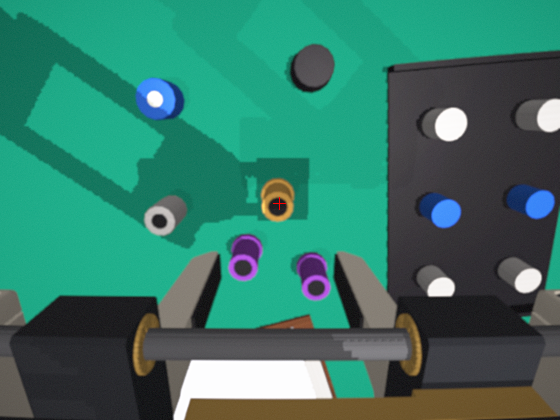

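The wrist view shows the brass bushing at (277,206), against (279,204) predicted, which is 3 mm agreement. I blend the estimates, grasp and lift.

Run:
```python
from h import *
import pickle
x,y=574.2,-291.7
robot.move_linear([x,y,60]); print(robot.move_linear([x,y,17],speed=60,f_stop=8), robot.current_tcp_pos())
robot.move_gripper(0.0); print("w",robot.current_gripper_width()*93)
robot.move_linear([x,y,190],speed=150); robot.sleep(.2)
print(robot.current_contact_force(),robot.current_gripper_width()*93,robot.current_t())
d=robot.get_image("wrist"); pickle.dump(d,open("w2.pkl","wb"))
im=d["img"].copy()
for z in (225-0,):  # expected bore at base+52 ; base = 190-17
    p=proj(d,[[x,y,190-17+52]])[0]; print(p)
cv2.drawMarker(im,tuple(int(v) for v in p),(0,0,255),0,12)
cv2.imwrite("pics/w2.png",im)
```

```text
False [ 574.41338006 -291.86252005   17.16586335]
w 29.451862489316255
[-0.03853044 -0.15974979 -1.92683262] 29.83649673548089 8.0417
[281.37059322 298.69474272]
```

View pics/w2.png

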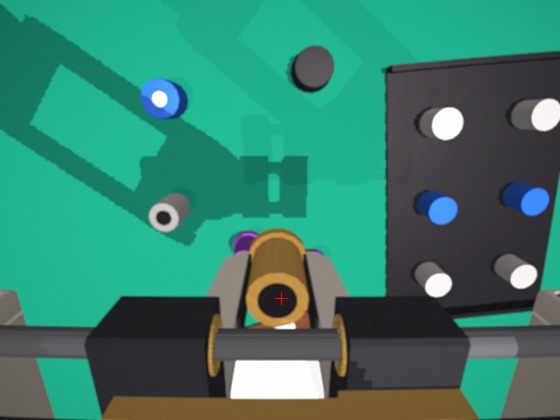

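Held: width is 29.8 mm against the 30 mm sleeve, load is 1.9 N, and the bore at (277,301) is within about 2 mm of prediction. I place it with a slow guarded descent and jaws radial.

Run:
```python
from h import *
import pickle
a=np.radians(150.4); x,y=601.9+85*np.cos(a),169.7+85*np.sin(a); o=[np.pi,0,np.radians(60.4)]
robot.move_ptp([x,y,190],o); print(robot.current_tcp_pos(),robot.current_gripper_width()*93)
robot.move_linear([x,y,70],speed=120); robot.sleep(.2)
print(robot.move_linear([x,y,49],speed=15,f_stop=4),robot.current_tcp_pos(),robot.current_contact_force())
robot.sleep(.2); robot.move_gripper(0.52); robot.sleep(.2)
p=robot.current_tcp_pos(); robot.move_linear([p[0],p[1],200],speed=120)
print(robot.current_t(),robot.current_contact_force())
robot.move_linear([601.9,169.7,200],ori=[np.pi,0,np.radians(150.4)])
print(robot.current_t(),robot.current_qpos())
for n in("scene","wrist"):
    d=robot.get_image(n);pickle.dump(d,open(n+"3.pkl","wb"))
s=pickle.load(open("scene3.pkl","rb"))["img"][200:340,310:490]
cv2.imwrite("pics/p3.png",np.hstack([cv2.resize(s,(400,311),interpolation=cv2.INTER_CUBIC),cv2.resize(d["img"],(400,311))]))
```

```text
[528.47712616 210.9756253  190.01978245] 29.464934204784296
True [527.9795486  211.72077491  53.10727037] [-1.45622149  0.19033759  5.63387517]
14.6417 [ 0.53945134  0.43896009 -0.76636778]
16.3583 [ 9.68297315e-02  4.05594984e-01  1.37112163e+00  1.98638628e-05
  1.36520995e+00 -9.56841147e-01]
```

View pics/p3.png

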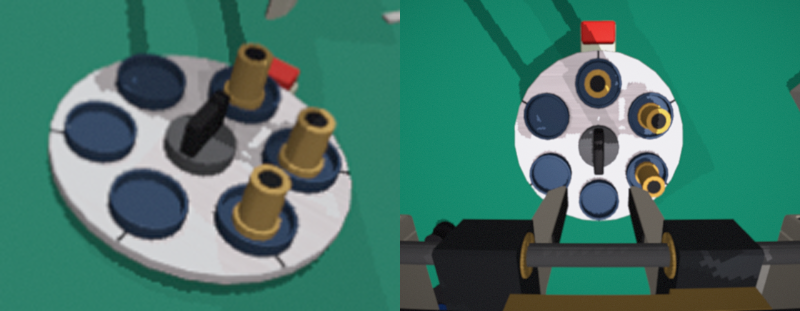

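The bushing stands upright in the marked pocket; contact came at TCP 53.1 against 53 expected. The bar lines up with the jaws. I grip the bar and turn −60°.

Run:
```python
from h import *
import pickle
x,y=601.9,169.7; Y=150.4
robot.move_linear([x,y,100]); print(robot.move_linear([x,y,56],speed=60,f_stop=10),robot.current_tcp_pos())
robot.move_gripper(0.0); print("w",robot.current_gripper_width()*93,robot.current_contact_force())
for k in range(1,7):
    robot.move_linear([x,y,56],ori=[np.pi,0,np.radians(Y-10*k)])
    print(k,robot.current_contact_force().round(1),robot.current_ft_torque().round(2),robot.current_gripper_width()*93,robot.current_t())
robot.sleep(.4); robot.move_gripper(0.45); robot.sleep(.3)
robot.move_linear([x,y,200],speed=120); robot.sleep(.5)
print(robot.current_t(),robot.current_eef_rot())
for n in("scene","wrist","top"):
    d=robot.get_image(n);pickle.dump(d,open(n+"4.pkl","wb"))
s=pickle.load(open("scene4.pkl","rb"))["img"][200:340,310:490]; w=pickle.load(open("wrist4.pkl","rb"))["img"]
cv2.imwrite("pics/p4.png",np.hstack([cv2.resize(s,(400,311),interpolation=cv2.INTER_CUBIC),cv2.resize(w,(400,311))]))
```

```text
False [602.18900903 169.73123415  56.19481306]
w 13.974319724835842 [ 2.3140733   4.63267063 -0.98240813]
1 [ 2.2  4.6 -1.4] [ 0.63 -0.35  0.2 ] 14.234159527815299 19.125
2 [ 2.4  4.8 -0.9] [ 0.61 -0.29  0.17] 13.916934169922078 19.45
3 [ 2.   5.2 -1.1] [ 0.65 -0.3   0.09] 13.572288055680968 19.775
4 [ 1.8  4.4 -0.9] [ 0.6  -0.31  0.02] 13.914770764479705 20.1
5 [ 2.2  4.4 -0.6] [ 0.63 -0.27 -0.04] 13.69189051407116 20.425
6 [ 3.5  4.6 -0.2] [ 0.62 -0.28  0.02] 13.833883234733207 20.75
23.9667 [-3.14153800e+00  1.47570416e-05  1.57778080e+00]
```

View pics/p4.png

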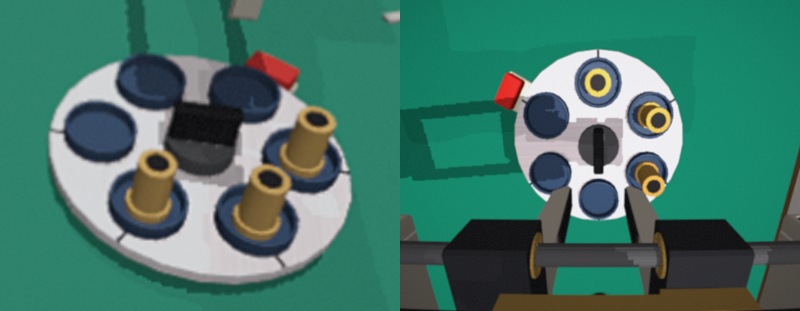

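The wheel has turned one click: an empty pocket is at the red block, all three bushings are upright, and the bar is parallel to the jaws in the detent. The arm is clear, so I hand in.

```bash
python3 -c "
from bench import robot
print(robot.current_t(),robot.current_contact_force(),robot.hand_in())"
```

```text
the job is handed in; nothing more can be done
24.1167 [-0.04629411  0.37680425 -0.42480332] None
```

The job is done and handed in at 24.1 s of the 45 s allowed. I set the loose brass bushing upright on the floor of the pocket at the red mark and let go. Then I turned the carousel one click clockwise by its bar, let go and lifted clear.

- **Placing:** the slow descent met the floor at TCP height 53.1 mm, against 53 mm expected, so the bushing was set down rather than dropped. Pictures taken after release show it upright in the pocket.
- **Turning:** after release the wheel sat in the next detent, with an empty pocket at the red mark and the bushing still upright. The force on the tool was about 0.6 N, near zero, so the robot was touching nothing.
- **Disagreements:** the wrist camera put the bushing about 3 mm from where the fixed cameras did, and I used a blend of the estimates. No check failed.

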